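# Turn the flip flag of the finished harmonica tray

## Robot

A 6-joint arm with a two-finger parallel gripper is mounted at the origin on the work surface. World frame = base frame: x ahead of the robot, y to its left, z up, the work surface at z = 0. Lengths are in m, angles in rad, forces in N, time in s.
With the tool pointing down it reaches from about 0.35 to 0.975 m from the base axis. Payload 4.9 kg.
Tool frame: the origin (TCP) lies between the finger pads; the fingertips stand 19 mm ahead of it and the grasp point (between the pads) is the TCP; z points along the fingers, y is the direction in which the jaws open and shut (so a half turn about z gives the same grasp; the last joint's range is limited). The gripper opens to 85 mm and grips with 20 to 120 N. Pads are 22 mm wide; open, the fingers measure 114 mm over their backs; the gripper's body (76 mm by 85 mm) begins 54 mm behind the grasp point. The pads swing forward as they close: fully open they stand 13 mm farther back than shut.
Start: joints at [-1.406, 0.053, 1.613, -0, 1.476, -0.119], TCP at [0.175, -0.6, 0.25] pointing down, gripper open.
Joint ranges: [-3.01, 3.01], [-1.01, 2.22], [0.06, 2.58], [-1.02, 4.17], [0.09, 2.62], [-3.14, 3.14]. Speed limits (rad/s): [2.57, 2.57, 3.14, 3.14, 3.14, 3.14].

## Interface

Orientations are given as a unit quaternion [w, x, y, z].
In Python, from plant import state, grab_frame, calibration, job_done gives the robot as it stands. The module is installed in compiled form; this text tells all that it offers.
- The arm moves only by the tool servo_tool, never from a script. Its argument "deltas" is a list that holds one entry, the list of rows, each a list of 5 numbers: the finger opening in mm, from 0 to 85.4, then the shift along the world's x, y, z in mm, then the turn about the world's z in units of 6 degrees (1.0 is 6 degrees). A call has 1 to 5 rows; each row is the pose to reach, as a shift and turn from the pose commanded when the call began; what a row does not reach only later rows make up. A row lasts 1/8 s, in which the tool goes at most 62.5 mm and 10.7 degrees, less where a joint would pass 70% of its speed; a pose out of reach is approached as far as the arm can. A call with a gripper value outside its range is refused whole. The fingers move at their own pace and stop on an object; the grip force is fixed at half the most. Time passes only in rows, so rows that repeat a pose let the fingers close. It gives the time, the measured TCP pose, the force and the opening at its end, in the units of the state.
- state(): the state, without advancing time (a new reading comes with each control period).
- grab_frame(name): name is "scene" or "top"; returns the picture (384x512x3 uint8, red, green, blue); there is no depth.
- calibration(name): a dict with "intrinsics" (3x3 intrinsics, pixels), "world_from_camera" (4x4, takes a point from camera to world coordinates). Camera axes: x right, y down, z forward; pixel columns grow to the right and rows downward; lengths in m; the calibration is good to about 2 mm. A picture is of the moment at which its call begins. calibration takes no time and is no camera call.
- job_done(): hands the job in, once; it reports no verdict.
The state is a dict: "time": time; "joint_pos": joint angles; "joint_vel": joint speeds; "joint_efforts": joint torques, N m; "tool_pos": TCP position; "tool_rot": TCP orientation; "contact_force": force on the tool from outside, world axes, zero at the start; "ft_torque": the same for the moment, N m; "gripper_width": opening from 0.0 (shut) to 1.0 (fully open).
Only numpy, scipy, OpenCV 4.12 (cv2) and the standard library are available. Lean on these libraries where they do the work, as an engineer would, in place of code of your own. Each camera call takes 0.05 s, during which the arm holds its last target.

## Task

Two harmonica trays stand on the bench, and in one of them every slot holds a finished instrument. With a fingertip, push that tray's flip flag right over on its hinge, from the amber face to the green one, until it lies flat over the tray. Go gently, do not pinch the flag, do not lift or shift the trays, and leave the other tray's flag and everything else on the bench as they are.

Things in the scene. Friction and masses are not known exactly. Their poses are not given: they have to be found in the camera images.
- tray_full: the finished tray: a loose wooden tray, 300 long (its x) x 160 wide (its y), with a white slotted insert and all eight slots filled with harmonicas lying across it; 1.3 to 2.3 kg. Origin on the bench under the middle of its near end board (the 14 thick, 90 high board that carries the flag); its x runs level from there along the tray, away from the robot, z up. Harmonica tops stand 59 above the bench, the far end board 70
- tray_part: the unfinished tray: the same tray and the same flag, but only the four slots farthest from its flag are filled and the near four are empty dark slots. Origin and axes likewise
- flag_full (a joint): angle of the flag on the finished tray: 0 = it lies level, pointing outwards (the tray's -x) over free air in front of the board, amber face up; 1.57 = upright; 3.14 = it lies level the other way, over the tray (the tray's +x), green face up. Stops at 0 and 3.14. It starts between 0 and 0.3. A friction hinge: the flag stays at whatever angle it is left, and about 1 N at its tab turns it
- flag_full_hinge (a point): middle of the hinge pin of that flag, 98 above the bench on top of the near board; the pin runs along the tray's y between two steel ears 64 apart overall and reaching 106 above the bench. Axes as the tray's; it does not turn with the flag
- flag_full_tab (a point): a white dot on the finger tab of that flag, mid-thickness, 64 from the pin. The flag is a flat plate 4 thick, 50 wide (along the pin) and 58 long from the pin, then a tab 26 wide out to 72 from the pin; amber on one side, green on the other. Axes turn with the flag: its x points from the tab to the pin, its z out of the amber face
- flag_part (a joint): angle of the flag on the unfinished tray, same meaning; it starts between 0 and 0.3 and must be left alone
- flag_part_tab (a point): the white dot on the tab of the unfinished tray's flag, likewise
- fixture: white screwdriving fixture, 180 (its x) x 74 x 52 high, with a harmonica clamped along it whose top is 66 high; fixed to the bench between the trays; origin under its centre
- screw_tin: open round steel tin of small screws, 80 across, 30 high, between the trays; origin under its centre
- spare_harp: loose harmonica lying flat on the bench, 28 (its x) x 130 (its y) x 24 high, in front of one tray; origin under its centre
- screwdriver: screwdriver with red handle, 170 long along its x, 26 high, lying in front of the other tray; origin under its middle
- cover_box: wooden box with chrome cover plates, 150 x 130 x 53 high, out to the left; origin under its centre
- cleaner: white plastic bottle with blue cap, 52 across, 130 high, out to the right; origin under its centre

How it is judged:
By the outcome, as a careful person would: the job done as asked, in the order asked, and still so for the second after the job is handed in, with the robot touching nothing.
It also fails if it takes over 51 s, if anything falls off the work surface, if the arm or the gripper's body presses on something with over 40 N, if the wrist force passes 120 N, or if a joint passes its speed limit or range.

## Working session

There is one attempt and no reset: what is moved stays moved. The work goes in short steps, Python scripts to look and compute and a tool call to move; the robot and the scene stay as the last step left them, time stands still between calls to the robot, and variables do not carry over. Pictures are saved under pics/ and viewed, and the job is handed in when it is done.

Besides the shell and the picture viewer there is one more tool, called after "Call:" by a JSON object that holds its "op" and its "data". servo_tool: Moves the arm, as the interface text tells. Its arguments: {"type":"object","properties":{"deltas":{"type":"array","items":{"type":"array","items":{"type":"array","items":{"type":"number"}}}}},"required":["deltas"]}

```bash
mkdir -p pics
python3 - <<'E'
from plant import *
import cv2,numpy as np
for n in("scene","top"):
    f=grab_frame(n); cv2.imwrite(f"pics/{n}0.png",cv2.cvtColor(f,cv2.COLOR_RGB2BGR))
    c=calibration(n); print(n,np.round(c["intrinsics"],1).tolist(),np.round(c["world_from_camera"],3).tolist())
s=state();print(s)
E
```

```text
scene [[382.6, 0.0, 250.1], [0.0, 382.6, 189.2], [0.0, 0.0, 1.0]] [[-0.795, 0.417, -0.441, 1.099], [0.607, 0.551, -0.573, 0.764], [0.004, -0.723, -0.691, 1.006], [0.0, 0.0, 0.0, 1.0]]
top [[417.1, 0.0, 250.9], [0.0, 417.1, 187.4], [0.0, 0.0, 1.0]] [[-0.013, -0.997, 0.083, 0.396], [-1.0, 0.014, 0.012, -0.001], [-0.014, -0.082, -0.997, 1.398], [0.0, 0.0, 0.0, 1.0]]
{'time': 0.1, 'joint_pos': array([-1.40597624e+00,  5.32637095e-02,  1.61418365e+00,  1.75707835e-05,
        1.47599080e+00, -1.18976217e-01]), 'joint_vel': array([ 3.68573764e-05, -9.70046975e-04, -4.07825220e-03, -4.38285532e-04,
       -1.19455593e-03,  5.85108410e-04]), 'joint_efforts': array([-1.17178733e-03, -3.94909501e+01, -3.71364856e+01, -2.41712805e-04,
        3.93787224e-03, -1.85914899e-05]), 'tool_pos': array([ 0.17493168, -0.59946066,  0.24918664]), 'tool_rot': array([-9.22711291e-04,  9.89949035e-01,  1.41421554e-01, -1.24065691e-05]), 'contact_force': array([-0.22302735,  0.61305332, -0.34025139]), 'ft_torque': array([0.05057917, 0.03916155, 0.00098604]), 'gripper_width': 1.001270930797728}
```

View pics/scene0.png

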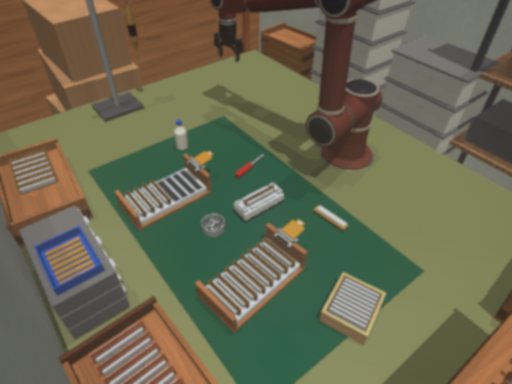

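View pics/top0.png

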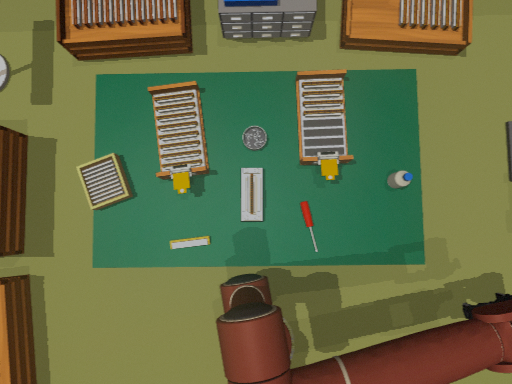

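The finished tray is the left one in the top view, with its near board at about (182,170) and its amber flag at (181,182). The right tray has dark slots near its flag. I'll measure from here.

```bash
cat > h.py <<'E'
from plant import *
import cv2,numpy as np
C={n:calibration(n) for n in("scene","top")}
def ray(n,u,v):
    c=C[n];T=c["world_from_camera"];d=T[:3,:3]@np.linalg.solve(c["intrinsics"],[u,v,1.]);return T[:3,3],d
def onz(n,u,v,z):
    o,d=ray(n,u,v);return o+d*(z-o[2])/d[2]
def proj(n,p):
    c=C[n];T=np.linalg.inv(c["world_from_camera"]);q=c["intrinsics"]@(T[:3,:3]@np.asarray(p)+T[:3,3]);return q[:2]/q[2]
def tri(a,b):
    A=[];y=[]
    (o1,d1),(o2,d2)=ray("top",*a),ray("scene",*b)
    s=np.linalg.lstsq(np.c_[d1,-d2],o2-o1,rcond=None)[0]
    p,q=o1+d1*s[0],o2+d2*s[1];return (p+q)/2,np.linalg.norm(p-q)
E
python3 - <<'E'
import cv2,numpy as np
t=cv2.imread("pics/top0.png");s=cv2.imread("pics/scene0.png")
cv2.imwrite("pics/t_z.png",cv2.resize(t[75:205,140:220],None,fx=4.5,fy=4.5,interpolation=cv2.INTER_CUBIC))
cv2.imwrite("pics/s_z.png",cv2.resize(s[210:335,190:315],None,fx=4.5,fy=4.5,interpolation=cv2.INTER_CUBIC))
for n,im,(x0,y0,x1,y1) in(("top",t,(140,75,220,205)),("scene",s,(260,205,330,260))):
    h=cv2.cvtColor(im,cv2.COLOR_BGR2HSV);m=cv2.inRange(h,(18,180,120),(32,255,255));k=np.zeros_like(m);k[y0:y1,x0:x1]=m[y0:y1,x0:x1]
    c=max(cv2.findContours(k,0,2)[0],key=cv2.contourArea);print(n,cv2.minAreaRect(c),cv2.boundingRect(c))
E
```

```text
top ((181.21287536621094, 182.6287078857422), (20.39826202392578, 16.020099639892578), 84.2894058227539) (173, 172, 17, 22)Traceback (most recent call last):
  File "<stdin>", line 7, in <module>
ValueError: max() iterable argument is empty
```

View pics/t_z.png

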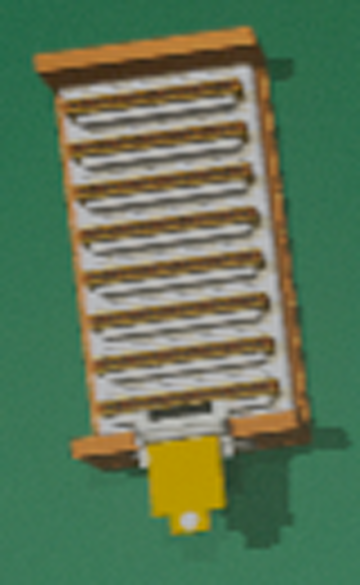

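View pics/s_z.png

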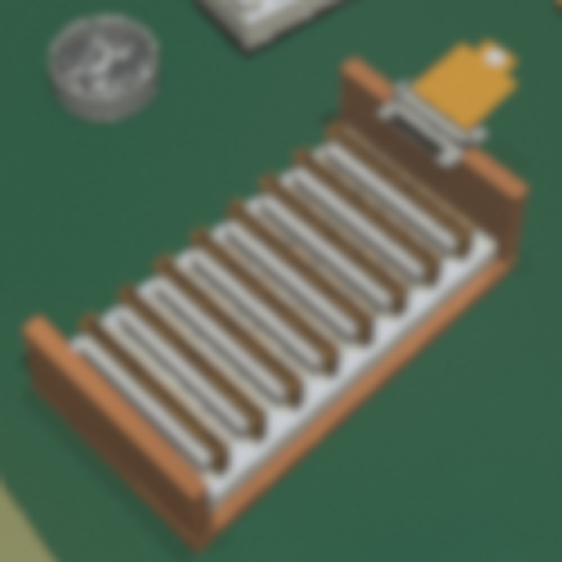

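Run:
```python
from h import *
zt=lambda x,y:((x+.5)/4.5-.5+140,(y+.5)/4.5-.5+75)
zs=lambda x,y:((x+.5)/4.5-.5+190,(y+.5)/4.5-.5+210)
p,e=tri(zt(189,521),zs(495,57));print("tab",p,e)
for n,q in (("NL outer",(72,441)),("NR outer",(296,412)),("NL out near",(75,461)),("NR",(310,440))):print(n,onz("top",*zt(*q),.09))
for n,q in (("FL",(35,57)),("FR",(250,28))):print(n,onz("top",*zt(*q),.07))
for n,q in (("earL",(142,450)),("earR",(229,442))):print(n,onz("top",*zt(*q),.102))
for n,q in (("near board far-left top",(350,65)),("near board right top",(522,188)),):print(n,onz("scene",*zs(*q),.09))
print("earsS",onz("scene",*zs(388,106),.102),onz("scene",*zs(452,160),.102), onz("scene",*zs(405,85),.102),onz("scene",*zs(480,132),.102))
# far board scene
print(onz("scene",*zs(32,325),.07),onz("scene",*zs(200,495),.07))
```

```text
tab [0.49583113 0.23118846 0.10877794] 0.0024446727363693363
NL outer [0.55574752 0.31624644 0.09      ]
NR outer [0.57400367 0.15834786 0.09      ]
NL out near [0.54156731 0.31404477 0.09      ]
NR [0.55404308 0.14857532 0.09      ]
FL [0.83951374 0.34979468 0.07      ]
FR [0.85839054 0.19320323 0.07      ]
earL [0.54727103 0.26439321 0.102     ]
earR [0.55200558 0.20367999 0.102     ]
near board far-left top [0.56857857 0.16473787 0.09      ]
near board right top [0.54605667 0.31605358 0.09      ]
earsS [0.57824753 0.21662922 0.102     ] [0.57431717 0.27731258 0.102     ] [0.55693605 0.20944197 0.102     ] [0.5437074  0.27103938 0.102     ]
[0.85227092 0.1979998  0.07      ] [0.83472281 0.35423764 0.07      ]
```

Call:
{"op": "servo_tool", "data": {"deltas": [[[0,55,30,0,-0.4],[0,100,70,0,-0.8],[0,140,115,0,-1.2],[0,175,165,0,-1.585],[0,205,215,0,-1.585]]]}}

```text
time: 0.72
tool_pos: [0.3809, -0.383, 0.2498]
tool_rot: [-0.0, 0.998, 0.059, -0.0]
contact_force: [0.8, 0.0, -0.2]
gripper_width: 0.001
```

Call:
{"op": "servo_tool", "data": {"deltas": [[[0,15,60,0,0],[0,28,120,0,0],[0,40,180,0,0],[0,50,240,0,0],[0,60,300,0,0]]]}}

```text
time: 1.35
tool_pos: [0.4397, -0.083, 0.2499]
tool_rot: [-0.0, 0.998, 0.059, 0.0]
contact_force: [0.7, 0.6, 0.7]
gripper_width: -0.001
```

Call:
{"op": "servo_tool", "data": {"deltas": [[[0,4,60,0,0],[0,8,120,0,0],[0,12,180,0,0],[0,16,240,0,0],[0,19,300,0,0]]]}}

```text
time: 1.98
tool_pos: [0.4586, 0.217, 0.25]
tool_rot: [0.0, 0.998, 0.059, 0.0]
contact_force: [0.8, -0.6, 1.6]
gripper_width: 0.0
```

Call:
{"op": "servo_tool", "data": {"deltas": [[[0,-3,9.5,-40,0],[0,-3,9.5,-85,0],[0,-3,9.5,-125,0],[0,-3,9.5,-156,0],[0,-3,9.5,-156,0]]]}}

```text
time: 2.6
tool_pos: [0.4534, 0.2237, 0.0909]
tool_rot: [0.001, 0.998, 0.059, -0.004]
contact_force: [-0.4, -0.2, -0.7]
gripper_width: -0.002
```

```bash
cat > look.py <<'E'
import sys
from h import *
k=sys.argv[1]
a=grab_frame("top");b=grab_frame("scene")
a=cv2.resize(a[120:210,130:240],None,fx=5,fy=5,interpolation=2);b=cv2.resize(b[190:290,250:360],None,fx=5,fy=5,interpolation=2)
o=np.zeros((500,1100,3),np.uint8);o[:450,:550]=a;o[:500,550:]=b
o=cv2.resize(o,(800,364));cv2.imwrite(f"pics/l{k}.png",o[...,::-1])
s=state();print(s["time"],s["tool_pos"],s["contact_force"])
E
python3 look.py 1
```

```text
2.7 [0.45627505 0.22459527 0.09490542] [ 0.01135051  0.75077115 -0.13412479]
```

View pics/l1.png

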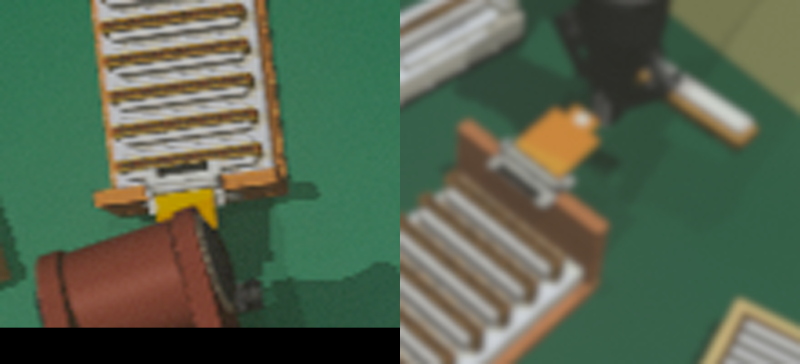

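The gripper is in front of the tab, with the fingers slightly short of it. Next I ease in along the tray's x and watch the force.

Call:
{"op": "servo_tool", "data": {"deltas": [[[0,4,1.5,0,0],[0,8,2,0,0],[0,11,2.5,0,0],[0,13,3,0,0],[0,13,3,0,0]]]}}

```text
time: 3.32
tool_pos: [0.4691, 0.2275, 0.0943]
tool_rot: [0.0, 0.998, 0.059, -0.0]
contact_force: [-0.3, -0.6, -0.1]
gripper_width: -0.0
```

Call:
{"op": "servo_tool", "data": {"deltas": [[[0,1,0,0,0],[0,2,0.2,0,0],[0,3,0.4,0,0],[0,3,0.4,0,0]]]}}

```text
time: 3.82
tool_pos: [0.472, 0.2279, 0.0943]
tool_rot: [-0.0, 0.998, 0.059, -0.0]
contact_force: [0.4, 0.1, -0.2]
gripper_width: 0.0
```

Call:
{"op": "servo_tool", "data": {"deltas": [[[0,1,0,0,0],[0,2,0.2,0,0],[0,2,0.2,0,0]]]}}

```text
time: 4.2
tool_pos: [0.4741, 0.2281, 0.0943]
tool_rot: [-0.0, 0.998, 0.059, 0.0]
contact_force: [1.6, -0.0, -0.1]
gripper_width: 0.001
```

Call:
{"op": "servo_tool", "data": {"deltas": [[[0,1,0.1,1,0],[0,2,0.2,2,0],[0,2.5,0.3,3.5,0],[0,3,0.3,5,0]]]}}

```text
time: 4.7
tool_pos: [0.4764, 0.2283, 0.099]
tool_rot: [0.0, 0.998, 0.059, -0.001]
contact_force: [-2.4, 0.3, -0.8]
gripper_width: 0.002
```

```bash
python3 look.py 2
```

```text
4.8 [0.47648449 0.22837946 0.09915941] [-2.63304846  0.71811544  0.48505471]
```

View pics/l2.png

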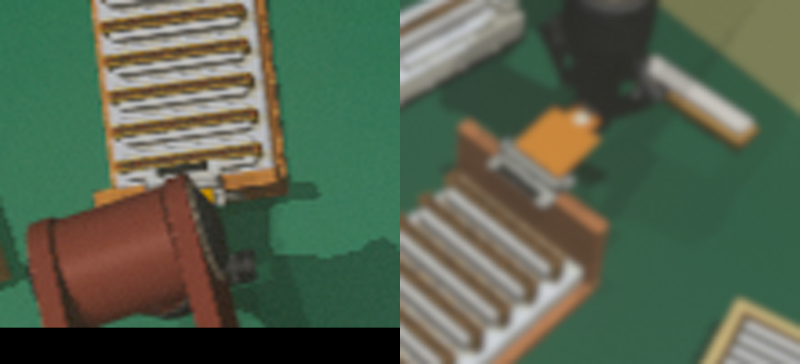

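Call:
{"op": "servo_tool", "data": {"deltas": [[[0,0.2,0,2,0],[0,0.5,0,4,0],[0,0.8,0.1,6,0],[0,1.2,0.1,8,0]]]}}

```text
time: 5.3
tool_pos: [0.4782, 0.2285, 0.1075]
tool_rot: [-0.0, 0.998, 0.059, -0.0]
contact_force: [-2.5, 0.7, -0.5]
gripper_width: 0.0
```

```bash
python3 look.py 3
```

```text
5.4 [0.47828461 0.22857307 0.10766688] [-3.54178117 -0.21274754  1.67383815]
```

View pics/l3.png

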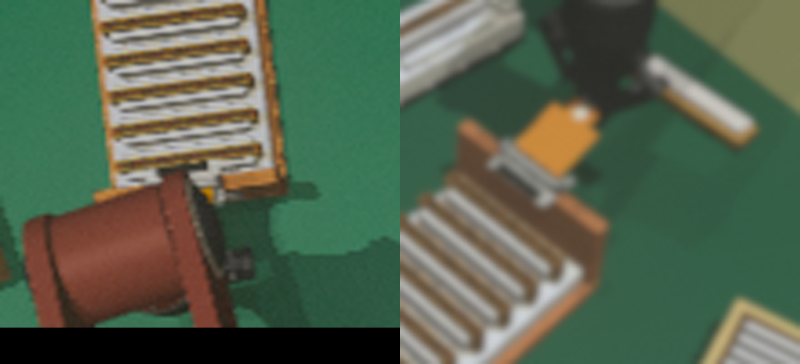

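The dot moved up from (583,120) to (582,117), so the flag is lifting. I keep following the arc.

Call:
{"op": "servo_tool", "data": {"deltas": [[[0,0.6,0.1,2,0],[0,1.2,0.1,4,0],[0,1.9,0.2,6,0],[0,2.6,0.3,8,0]]]}}

```text
time: 5.9
tool_pos: [0.4809, 0.2288, 0.1155]
tool_rot: [-0.0, 0.998, 0.059, 0.0]
contact_force: [-2.6, -0.6, 0.1]
gripper_width: -0.001
```

```bash
python3 look.py 4
```

```text
6.0 [0.48102556 0.22887576 0.1157549 ] [-4.48044903 -0.2734952   1.05954121]
```

View pics/l4.png

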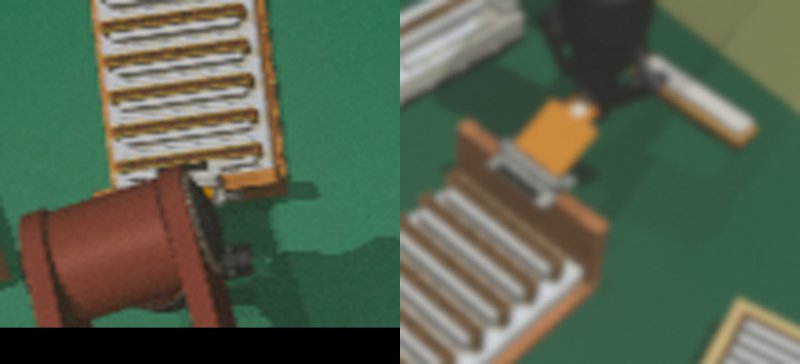

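Call:
{"op": "servo_tool", "data": {"deltas": [[[0,1.6,0.2,3,0],[0,3.3,0.4,6,0],[0,5,0.6,9,0],[0,7,0.8,12,0]]]}}

```text
time: 6.5
tool_pos: [0.4873, 0.2296, 0.1276]
tool_rot: [0.0, 0.998, 0.059, -0.001]
contact_force: [-7.6, -0.3, 3.7]
gripper_width: 0.002
```

Call:
{"op": "servo_tool", "data": {"deltas": [[[0,2,0.2,3,0],[0,4.2,0.5,6,0],[0,6.5,0.8,9,0],[0,9,1.1,11,0]]]}}

```text
time: 7.0
tool_pos: [0.497, 0.2308, 0.1395]
tool_rot: [-0.0, 0.998, 0.059, -0.0]
contact_force: [-8.0, -1.3, 6.2]
gripper_width: 0.001
```

```bash
python3 look.py 5
```

```text
7.1 [0.4975057  0.23089088 0.13988238] [-5.43024534 -0.89097515  3.80059841]
```

View pics/l5.png

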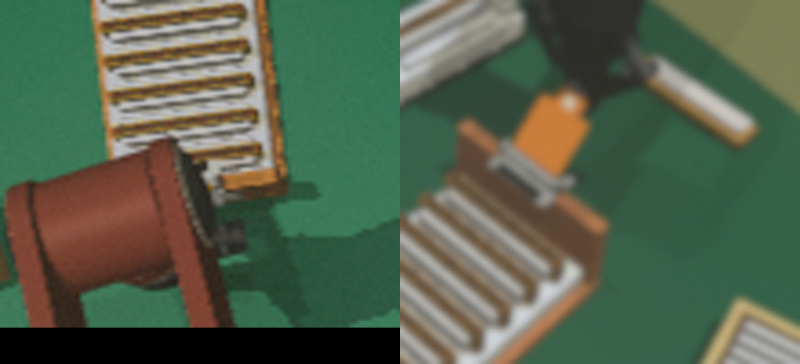

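Lifting well, but rubbing as the flag rises. I raise faster relative to the inward motion.

Call:
{"op": "servo_tool", "data": {"deltas": [[[0,1.2,0.1,4,0],[0,3.5,0.4,8,0],[0,6,0.7,11.5,0],[0,9,1.1,15,0]]]}}

```text
time: 7.6
tool_pos: [0.5062, 0.2318, 0.1535]
tool_rot: [-0.0, 0.998, 0.059, 0.0]
contact_force: [-1.0, -0.2, -0.8]
gripper_width: -0.002
```

Call:
{"op": "servo_tool", "data": {"deltas": [[[0,3,0.4,3,0],[0,6,0.7,5.5,0],[0,9,1.1,8,0],[0,12,1.4,10,0]]]}}

```text
time: 8.1
tool_pos: [0.518, 0.2332, 0.1634]
tool_rot: [-0.0, 0.998, 0.059, 0.0]
contact_force: [-0.7, 0.2, -0.3]
gripper_width: -0.004
```

```bash
python3 look.py 6
```

```text
8.2 [0.51832894 0.23329477 0.16370771] [ 0.12246125  0.6550305  -0.16916289]
```

View pics/l6.png

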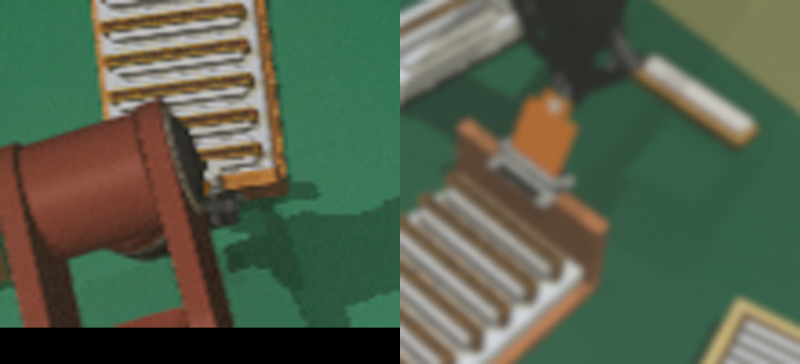

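Call:
{"op": "servo_tool", "data": {"deltas": [[[0,5,0.6,1,0],[0,11,1.3,2,0],[0,16,1.9,3,0],[0,22,2.6,3.5,0],[0,27,3.2,4,0]]]}}

```text
time: 8.82
tool_pos: [0.5452, 0.2365, 0.1673]
tool_rot: [-0.0, 0.998, 0.059, -0.0]
contact_force: [-0.7, 0.7, 0.2]
gripper_width: 0.0
```

```bash
python3 look.py 7
```

```text
8.925 [0.54535449 0.23643016 0.16721882] [0.24473432 0.09838244 1.15045347]
```

View pics/l7.png

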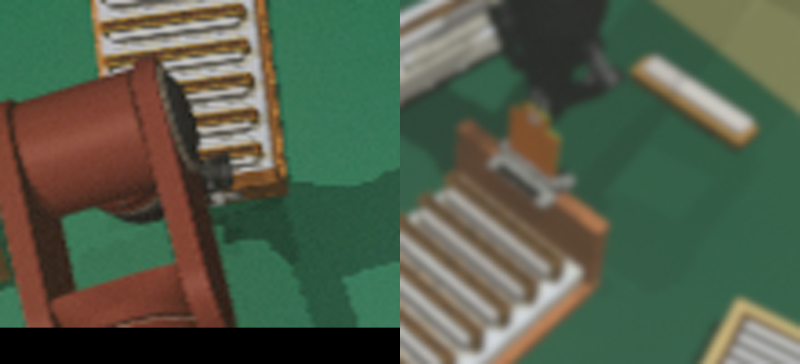

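Upright now, with no tray motion. I carry on over and down.

Call:
{"op": "servo_tool", "data": {"deltas": [[[0,5,0.6,0,0],[0,10,1.2,0,0],[0,15,1.8,-1,0],[0,20,2.4,-2,0]]]}}

```text
time: 9.43
tool_pos: [0.565, 0.2388, 0.1651]
tool_rot: [0.0, 0.998, 0.059, -0.0]
contact_force: [-1.4, -0.6, -1.8]
gripper_width: -0.001
```

Call:
{"op": "servo_tool", "data": {"deltas": [[[0,5,0.6,-2,0],[0,10,1.2,-4.5,0],[0,14.5,1.7,-7,0],[0,19,2.2,-10,0]]]}}

```text
time: 9.93
tool_pos: [0.5842, 0.2411, 0.1552]
tool_rot: [-0.0, 0.998, 0.059, 0.0]
contact_force: [-0.8, -0.3, -0.0]
gripper_width: 0.001
```

```bash
python3 look.py 8
```

```text
10.025 [0.58428995 0.24102449 0.15498507] [ 0.4413558  -0.37883321  0.73665238]
```

View pics/l8.png

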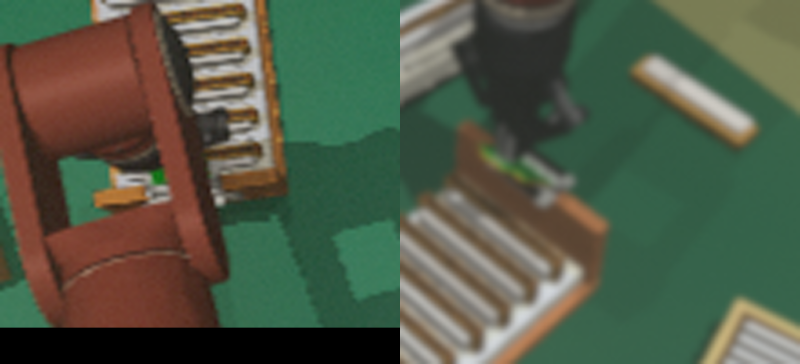

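Call:
{"op": "servo_tool", "data": {"deltas": [[[0,3.5,0.4,-4,0],[0,6.5,0.8,-8,0],[0,9.5,1.1,-13,0],[0,12,1.4,-18,0]]]}}

```text
time: 10.52
tool_pos: [0.5961, 0.2425, 0.1371]
tool_rot: [-0.0, 0.998, 0.059, 0.0]
contact_force: [0.1, 0.5, 1.3]
gripper_width: -0.002
```

Call:
{"op": "servo_tool", "data": {"deltas": [[[0,1.5,0.2,-3,0],[0,2.5,0.3,-6,0],[0,3.3,0.4,-9,0],[0,4,0.5,-12,0]]]}}

```text
time: 11.02
tool_pos: [0.5996, 0.2429, 0.125]
tool_rot: [0.0, 0.998, 0.059, -0.0]
contact_force: [-1.3, -0.5, 0.5]
gripper_width: 0.005
```

Call:
{"op": "servo_tool", "data": {"deltas": [[[0,0.3,0,-1.5,0],[0,0.5,0,-3,0],[0,0.5,0,-4.5,0],[0,0.5,0,-4.5,0]]]}}

```text
time: 11.52
tool_pos: [0.6004, 0.2429, 0.1207]
tool_rot: [0.0, 0.998, 0.059, 0.0]
contact_force: [0.3, 0.2, -0.4]
gripper_width: -0.002
```

Call:
{"op": "servo_tool", "data": {"deltas": [[[0,0,0,-0.7,0],[0,0,0,-1.4,0],[0,0,0,-1.4,0]]]}}

```text
time: 11.9
tool_pos: [0.6005, 0.2429, 0.1195]
tool_rot: [-0.0, 0.998, 0.059, 0.0]
contact_force: [-0.0, -0.1, 0.6]
gripper_width: 0.003
```

Call:
{"op": "servo_tool", "data": {"deltas": [[[0,0,0,-0.5,0],[0,0,0,-1,0],[0,0,0,-1,0]]]}}

```text
time: 12.28
tool_pos: [0.6005, 0.243, 0.119]
tool_rot: [-0.0, 0.998, 0.059, 0.0]
contact_force: [-0.8, -0.4, 4.1]
gripper_width: 0.002
```

Call:
{"op": "servo_tool", "data": {"deltas": [[[0,0,0,-0.6,0],[0,0,0,-0.6,0]]]}}

```text
time: 12.52
tool_pos: [0.6005, 0.243, 0.1189]
tool_rot: [-0.0, 0.998, 0.059, 0.0]
contact_force: [-2.1, -1.1, 6.5]
gripper_width: -0.0
```

Call:
{"op": "servo_tool", "data": {"deltas": [[[0,0,0,5,0],[0,0,0,25,0],[0,0,0,65,0],[0,0,0,110,0],[0,0,0,130,0]]]}}

```text
time: 13.15
tool_pos: [0.6016, 0.2433, 0.2525]
tool_rot: [-0.001, 0.998, 0.059, 0.003]
contact_force: [1.0, -0.0, -0.3]
gripper_width: 0.004
```

Call:
{"op": "servo_tool", "data": {"deltas": [[[0,-20,-50,0,0],[0,-40,-110,0,0],[0,-60,-170,0,0],[0,-80,-230,0,0],[0,-100,-290,0,0]]]}}

```text
time: 13.78
tool_pos: [0.5, -0.0458, 0.2473]
tool_rot: [-0.0, 0.998, 0.059, -0.0]
contact_force: [-0.1, -1.1, -0.3]
gripper_width: 0.003
```

Call:
{"op": "servo_tool", "data": {"deltas": [[[0,-20,-60,0,0],[0,-40,-120,0,0],[0,-55,-180,0,0],[0,-60,-180,0,0]]]}}

```text
time: 14.28
tool_pos: [0.4397, -0.2273, 0.2472]
tool_rot: [-0.0, 0.998, 0.056, -0.001]
contact_force: [-0.3, 0.1, -1.2]
gripper_width: 0.0
```

```bash
python3 look.py 9
python3 - <<'E'
from h import *
cv2.imwrite("pics/t9.png",grab_frame("top")[...,::-1])
E
```

```text
14.375 [ 0.44053799 -0.22437288  0.247213  ] [ 0.42174899  0.38710661 -0.04035454]
```

View pics/l9.png

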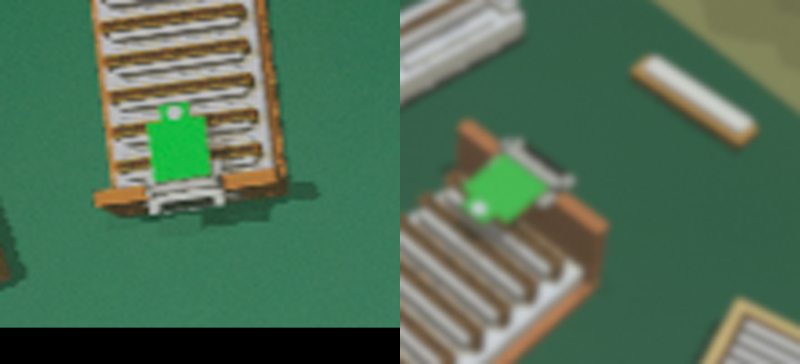

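View pics/t9.png

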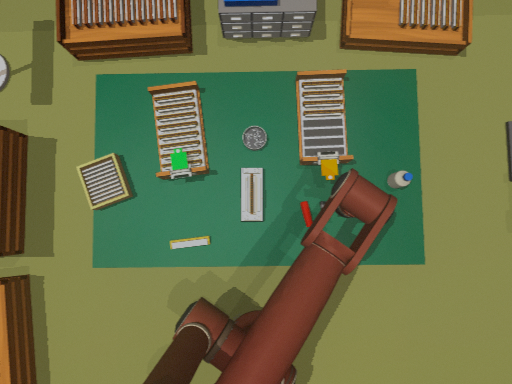

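The flag lies green side up over the tray and the bench is otherwise unchanged. I check the tab height and any tray shift numerically.

Run:
```python
from h import *
p,e=tri((130+174/3.636-.4,120+113/3.636-.4),(250+78/3.636-.4,190+209/3.636-.4));print(p,e)
print("tray-x dist from hinge",(p-[.558,.2386,.098])@[.993,.118,0])
a=cv2.imread("pics/top0.png",0).astype(np.float32);b=cv2.imread("pics/t9.png",0).astype(np.float32)
for n,(x0,y0,x1,y1) in dict(full=(145,78,212,145),part=(292,66,355,185),fix=(235,160,270,225),harp=(165,232,215,252)).items():
    print(n,cv2.phaseCorrelate(a[y0:y1,x0:x1].copy(),b[y0:y1,x0:x1].copy()))
```

```text
[0.62267365 0.24608364 0.09859212] 0.001954679655056864
tray-x dist from hinge 0.06510400219883307
full ((-0.06542498062273694, 0.03534283027103413), 0.9999420021051242)
part ((0.038679655323051065, -0.016306378438102342), 0.8790106828014056)
fix ((0.002267407157507506, 0.010565858576654819), 1.0051281384111923)
harp ((0.008775402722058345, -0.031944895064027534), 0.9953538701534271)
```

```bash
python3 -c "
from plant import *
print(job_done(), state()['time'])"
```

```text
the job is handed in; nothing more can be done
the job is handed in; nothing more can be done
```

The finished tray's flag (the left one) now lies flat over the tray, green side up. I handed the job in at about 14.4 s. The gripper was shut the whole time, so the flag was never pinched. I lifted the flag from its tab end, followed the arc over, and pressed it lightly onto its stop.

- **Flag:** the last pictures put the white dot 98.6 mm above the bench and 65 mm past the hinge. Lying flat, it should be at 98 and 64 mm.
- **Trays and bench:** the finished tray's picture moved by less than 0.1 pixel, about 0.2 mm. The other tray, the fixture and the spare harmonica showed no measurable shift, and the other flag looks unchanged. I checked the remaining items only by eye.
- **Forces:** the highest reading in the move reports was about 10 N, part-way through the lift, where the finger rubbed on the tab. I then raised the finger faster and the force dropped. The final press on the stop was about 7 N.

No check failed. At hand-in the arm was clear of everything.

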